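# Test a powered cross sign with a sprung tester

### The job

First switch on the LED power supply by swinging its red-balled lever right over to the other side. Then take the orange tester out of its blue stand and hold its sprung metal tip on the red-ringed brass contact in the middle of the green cross sign, with the tester square to the sign's sloping face and pressed lightly, so that the tip is partly pushed in but not bottomed. Finish while still holding it steadily there in the gripper, and leave the other things on the bench where they are.

Things in the scene. Friction and masses are not known exactly. Their poses are not given: they have to be found in the camera images.
- supply: Aluminium LED power supply, fixed: case 110 x 100 mm, 44 mm high. Origin at the centre of its underside; x axis level from the lever's off side to its on side (roughly away from the robot). Two black cheeks beside the lever: 50 mm long in x, tops 62 mm above the bench, outer faces 23 mm either side in y. The supply and the stand may swap sides of the bench.
- supply_pivot (a point): Pivot of the lever, on the supply's centre line, 54 mm above the bench. Axes as the supply: x level from the off side to the on side, z up; the lever turns about y.
- lever_ball (a point): Centre of the red ball (22 mm diameter) on the end of the 10 mm thick steel lever, 62 mm from the pivot. Off: ball 30 mm to the -x side of the pivot and about 108 mm above the bench; on: 30 mm to the +x side, same height.
- lever (a joint): Lever angle in rad: 0 = off (leaning towards the robot, at its stop), 1.0 = on (leaning away, at its stop). Stiff friction hinge: about 2 N at the ball moves it and it stays where it is left, so push it until it meets the on stop. It starts between 0 and 0.15.
- stand: Blue upright tester stand, fixed to the bench: foot 90 x 90 x 8 mm, column 44 x 44 mm, 85 mm high, with a 24 mm square hole straight down. Origin at the centre of its underside, z up.
- tester: Orange and black tester, loose, about 130 g, tip down in the stand. Origin at the end of the fully extended tip, z from tip to handle. From the tip: steel rod 6 mm thick to 26 mm, black nose 12 mm thick to 48, square shaft 20 x 20 to 75, flange 34 x 34 to 80 (rests on the stand), orange handle 20 x 20 to 142, sides along x and y. Lift it 90 mm to clear the stand.
- tester_grip (a point): Middle of the orange handle, 113 mm from the end of the tip along the tester's axis: the place to grip.
- tester_point (a point): End of the tester's sprung tip (moves with the tip).
- tester_tip (a joint): How far the tester's tip is pushed in, m: 0 = fully out, 0.012 = bottomed. Spring: starts to move at 0.8 N, 0.4 N more for each mm, 5.6 N when bottomed.
- contact: Round brass contact, 26 mm diameter, 3 mm proud in the middle of the white face of the green cross sign (180 mm across, arms 62 mm wide), with a red ring 42 mm across round it. Fixed. Origin at the centre of its exposed face, about 102 mm above the bench; z straight out of the face, which slopes 25 degrees from level, facing up and towards the robot; x up the slope.
- easel: Plywood easel, 200 x 200 mm, that carries the sign; fixed to the bench, 137 mm high at its back with the sign. Origin at the centre of its underside; it slopes up towards its +x.
- shell: Bystander: loose white plastic ring-shaped sign shell, 100 mm diameter, 40 mm high; origin at the centre of its underside.
- glue: Bystander: loose white glue bottle with a red cap, 54 mm diameter, 150 mm high; origin at the centre of its underside.
- tape: Bystander: loose yellow roll of tape, 90 mm diameter, 24 mm high, lying flat; origin at the centre of its underside.
Not all that is in view belongs to the job. Of the things like the tester, leave any that is pink, purple or turquoise; of the rest the smaller one is meant.

How it is judged:
On the way, in this order (a step that is already met when the one before it is completed fails the run):
1. the supply is switched on (lever past 0.8 rad) while the tester is still in its stand (value of joint lever above 0.8 rad), for 0.2 s.
2. the tester is lifted clear of its stand (tip above the stand's top) (z of tester_point in the frame of stand above 0.088 m), for 0.1 s.
At the end, for the whole second after the job is handed in: The lever is on (over 0.8 rad); the gripper holds the tester; its tip touches the brass contact within 15 mm of the centre with 0.8 to 9 N, pushed in 1 to 11.5 mm; the tester's axis is within 0.16 rad (9 degrees) of square to the sign's face; it is still (under 20 mm/s) (value of joint lever above 0.8 rad and contact force between tester and contact between 0.8 and 9 N and value of joint tester_tip between 0.001 and 0.0115 m and distance between tester_point and contact below 0.015 m and angle between the z axis of tester and the z axis of contact, either way round below 0.16 rad and contact force between the fingers and tester above 2 N and linear speed of tester below 0.02 m/s); the arm keeps its last pose, push and grip.
It fails at once if the tester is pushed or knocked against the sign with more than 15 N (contact force between tester and easel above 15 N or contact force between tester and contact above 15 N).
It fails at once if a bystander (shell, glue bottle, tape) is moved by more than 30 mm (distance of any of shell, glue, tape from where it was at the start of the episode above 0.03 m).
It also fails if it takes over 51 s, if anything falls off the work surface, if the arm or the gripper's body presses on something with over 40 N, if the wrist force passes 120 N, or if a joint passes its speed limit or range.

### The arm

A 6-joint arm with a two-finger parallel gripper is mounted at the origin on the work surface. World frame = base frame: x ahead of the robot, y to its left, z up, the work surface at z = 0. Lengths are in m, angles in rad, forces in N, time in s.
With the tool pointing down it reaches from about 0.25 to 0.775 m from the base axis. Payload 4 kg.
Tool frame: the origin (TCP) lies midway between the tips of the shut fingers; the grasp point (between the pads) lies 19 mm behind it; z points along the fingers, y is the line along which they close (so a half turn about z gives the same grasp; the last joint's range is limited). The gripper opens to 94 mm and grips with 3 to 60 N. Pads are 16 mm wide; open, the fingers measure 119 mm over their backs; the gripper's body (75 mm by 177 mm) begins 78 mm behind the grasp point.
Start: joints at [1.183, 0.087, 1.371, -0, 1.684, -0.103], TCP at [0.155, 0.528, 0.206] pointing down, gripper open.
Joint ranges: [-3.1, 3.1], [-0.76, 2.03], [0.27, 2.55], [-1.08, 4.22], [0.17, 2.65], [-2.57, 2.57]. Speed limits (rad/s): [2.79, 2.79, 3.14, 3.14, 3.14, 3.14].

### API

Orientations are given as [roll, pitch, yaw] about the fixed x, y, z axes, in that order (R = Rz(yaw) Ry(pitch) Rx(roll)).
In Python, from bench import robot gives the robot as it stands.
- The arm moves only by the tool servo_tool, never from a script. Its argument "moves" is a list of rows, each a list of 5 numbers: the shift along the tool's x, y, z in units of 25 mm (1.0 is 25 mm), then the turn about the tool's z in units of 6 degrees (1.0 is 6 degrees), then the closure, from 0 (fully open) to 1 (shut). In form: [[dx, dy, dz, yaw, gripper], ...]. A call has 1 to 10 rows; each row is the pose to reach, as a shift and turn from the pose commanded when the call began, along the tool's axes at that moment; what a row does not reach only later rows make up. A row lasts 1/12 s, in which the tool goes at most 41.7 mm and 7.16 degrees, less where a joint would pass 70% of its speed; a pose out of reach is approached as far as the arm can. A call with a gripper value outside its range is refused whole. The fingers move at their own pace and stop on an object; the grip force is fixed at half the most. Time passes only in rows, so rows that repeat a pose let the fingers close. It gives the time, the measured TCP pose, the force, the opening and the grip force at its end, in the units of the state.
- robot.get_obs(): the state, without advancing time (a new reading comes with each control period).
- robot.snapshot(name): name is "scene" or "side" or "wrist"; returns a dict with "image" (400x640x3 uint8, blue, green, red), "fx", "fy", "cx", "cy" (pixels), "eye" and "orientation" of the camera in the world; the wrist camera has in their place "T_tool_cam" (4x4, takes a point from camera to tool coordinates, whose origin is the TCP and whose axes are the flange's). Camera axes: x right, y down, z forward; pixel columns grow to the right and rows downward; lengths in m; the calibration is good to about 2 mm. A picture is of the moment at which its call begins: read the wrist's pose just before it. There is no depth.
- robot.close_job(): hands the job in; it is judged then, once.
The state is a dict: "time": time; "joint_positions": joint angles; "qvel": joint speeds; "joint_torque": joint torques, N m; "tool_pos": TCP position; "ee_rot": TCP orientation; "wrist_force": force on the tool from outside, world axes, zero at the start; "wrist_torque": the same for the moment, N m; "width": finger opening in m; "finger_force": force on a finger pad.
Only numpy, scipy, OpenCV 4.12 (cv2) and the standard library are available. Lean on these libraries where they do the work, as an engineer would, in place of code of your own. Each camera call takes 0.05 s, during which the arm holds its last target. There are 200 camera calls.

## Working session

There is one attempt and no reset: what is moved stays moved. The work goes in short steps, Python scripts to look and compute and a tool call to move; the robot and the scene stay as the last step left them, time stands still between calls to the robot, and variables do not carry over. Pictures are saved under pics/ and viewed, at most 10 in all, crops included, and the job is handed in when it is done.

Besides the shell and the picture viewer there is one more tool, called as name([rows], argument=value, ...), one row to a line, values as JSON. servo_tool: Moves the arm, as the interface text tells. Its arguments: {"type":"object","properties":{"moves":{"type":"array"}},"required":["moves"]}

```bash
mkdir -p pics
python3 - <<'E'
from bench import robot
import cv2,pickle
o=robot.get_obs();print(o)
d={}
for n in("scene","side","wrist"):
    s=robot.snapshot(n);d[n]=s;cv2.imwrite(f"pics/{n}0.png",s["image"]);print({k:v for k,v in s.items() if k!="image"})
pickle.dump((o,d),open("s0.pkl","wb"))
E
```

```text
{'time': 0.0, 'joint_positions': array([ 1.18290881e+00,  8.79538579e-02,  1.37222076e+00,  8.51615819e-06,
        1.68358081e+00, -1.03092322e-01]), 'qvel': array([-0.00065699,  0.00041471, -0.00023712,  0.00084207, -0.00061762,
        0.00122436]), 'joint_torque': array([-1.35432060e-04, -3.40164900e+01, -3.02436090e+01,  7.17323204e-02,
        3.26378213e-02, -1.50002124e-04]), 'tool_pos': array([0.15432342, 0.52735046, 0.20432178]), 'ee_rot': array([-3.13944223e+00, -2.30990228e-04,  2.85679816e+00]), 'wrist_force': array([-0.14758268, -0.33212388,  0.46947671]), 'wrist_torque': array([-0.00192286,  0.03005338, -0.00882684]), 'finger_force': 0.0, 'width': 0.09414168784824327}
{'fx': 518.0561567235948, 'fy': 518.0561567235948, 'cx': 327.02573469653663, 'cy': 195.8235472944801, 'eye': array([1.03195667, 0.83196504, 1.08292633]), 'orientation': array([-2.39157271,  0.01379469,  2.56785309])}
{'fx': 372.61056142880733, 'fy': 372.61056142880733, 'cx': 322.3143650969055, 'cy': 200.29833365821122, 'eye': array([0.32007087, 0.59250503, 0.72203812]), 'orientation': array([-2.37342058,  0.01193118, -2.77285536])}
{'fx': 284.20273223284096, 'fy': 284.20273223284096, 'cx': 314.4200372659297, 'cy': 197.91068317904725, 'T_tool_cam': array([[-1.10295744e-03, -9.62267407e-01, -2.72103327e-01,
         7.94067391e-02],
       [ 9.99999333e-01, -1.15463133e-03,  2.97952902e-05,
        -3.94847106e-04],
       [-3.42850063e-04, -2.72103112e-01,  9.62268039e-01,
        -1.77753826e-01],
       [ 0.00000000e+00,  0.00000000e+00,  0.00000000e+00,
         1.00000000e+00]])}
```

View pics/scene0.png

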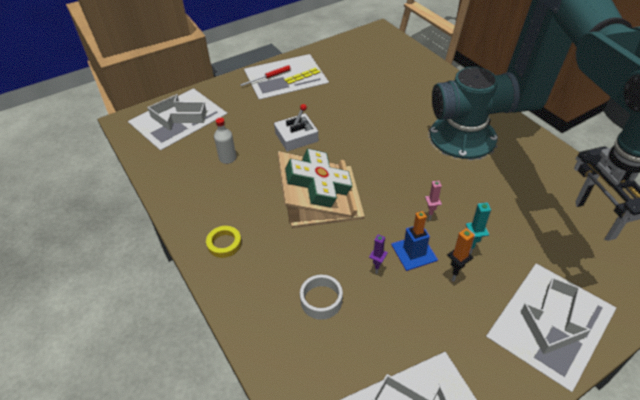

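View pics/side0.png

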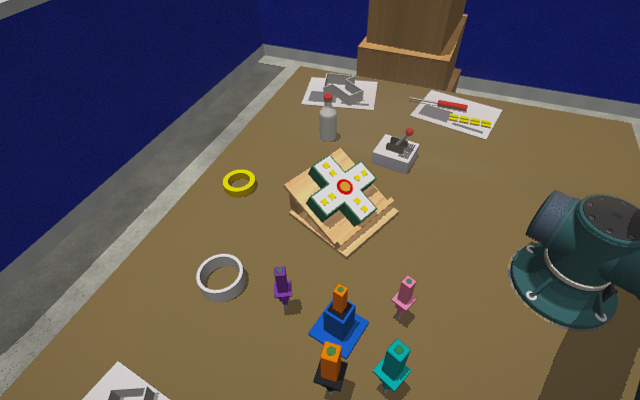

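The scene shows the supply with its red ball at about (304,107), the cross at (321,171), and the blue stand holding the small orange tester at (418,225). In the side view these are at (409,131), (345,186) and (340,300). The larger orange tester on the black foot and the coloured ones are decoys.

```bash
cat > h.py <<'E'
import numpy as np,cv2
from scipy.spatial.transform import Rotation as R
def cam(s,o=None):
    if "eye" in s: return np.array(s["eye"]),R.from_euler("xyz",s["orientation"]).as_matrix()
    T=np.eye(4);T[:3,:3]=R.from_euler("xyz",o["ee_rot"]).as_matrix();T[:3,3]=o["tool_pos"];T=T@s["T_tool_cam"];return T[:3,3],T[:3,:3]
def ray(s,p,o=None):
    e,M=cam(s,o);d=M@np.array([(p[0]-s["cx"])/s["fx"],(p[1]-s["cy"])/s["fy"],1]);return e,d/np.linalg.norm(d)
def plane(s,p,z,o=None):
    e,d=ray(s,p,o);return e+d*(z-e[2])/d[2]
def tri(rs):
    A=sum(np.eye(3)-np.outer(d,d) for e,d in rs);b=sum((np.eye(3)-np.outer(d,d))@e for e,d in rs)
    x=np.linalg.solve(A,b);return x,[np.linalg.norm(np.cross(x-e,d)) for e,d in rs]
HS=dict(red=[(0,150,90),(6,255,255)],red2=[(174,150,90),(179,255,255)],orange=[(8,170,90),(18,255,255)],blue=[(105,150,60),(122,255,255)],yellow=[(24,170,110),(34,255,255)],white=[(0,0,190),(179,40,255)])
def blobs(img,c,amin=10):
    h=cv2.cvtColor(img,cv2.COLOR_BGR2HSV);m=cv2.inRange(h,*map(np.array,HS[c]))
    if c=="red": m|=cv2.inRange(h,*map(np.array,HS["red2"]))
    n,l,st,ce=cv2.connectedComponentsWithStats(m)
    return [(st[i].tolist(),ce[i].round(1).tolist()) for i in range(1,n) if st[i][4]>=amin],l
E
python3 - <<'E'
from h import *
import pickle
o,d=pickle.load(open("s0.pkl","rb"))
for n in("scene","side"):
    print(n)
    for c in("red","orange","yellow","blue","white"):
        b=blobs(d[n]["image"],c,12)[0]; print(c,[x for x in b if c!="white" or x[0][4]>60])
    b=d[n]["image"]
crop=lambda n,y,x:cv2.resize(d[n]["image"][y[0]:y[1],x[0]:x[1]],None,fx=4,fy=4,interpolation=cv2.INTER_NEAREST)
a=crop("scene",(95,235),(265,365));b=crop("side",(120,260),(280,425))
c=np.zeros((600,800,3),np.uint8)
a=cv2.resize(a,(396,560));b=cv2.resize(b,(400,560*400*0+340));c[:560,:396]=a;c[:340,400:]=b
cv2.imwrite("pics/c1.png",c)
E
```

```text
scene
red [([266, 66, 24, 11, 94], [277.9, 71.1]), ([300, 104, 7, 6, 30], [303.2, 106.6]), ([216, 118, 8, 8, 45], [219.5, 121.0]), ([319, 173, 9, 4, 12], [323.9, 175.1])]
orange [([414, 211, 13, 23, 184], [419.3, 222.6]), ([454, 228, 20, 33, 368], [462.9, 245.0])]
yellow [([311, 69, 8, 5, 26], [314.2, 71.0]), ([302, 72, 10, 5, 29], [306.1, 74.1]), ([294, 75, 9, 5, 30], [297.7, 77.1]), ([286, 78, 9, 5, 29], [289.6, 80.1]), ([206, 226, 35, 32, 523], [223.0, 240.6])]
blue [([0, 0, 88, 94, 6316], [36.5, 42.1]), ([184, 0, 114, 30, 1833], [226.6, 9.8]), ([392, 228, 45, 42, 1031], [414.0, 250.6])]
white [([246, 55, 73, 26, 744], [283.1, 66.9]), ([253, 73, 74, 25, 340], [292.1, 86.0]), ([129, 90, 96, 59, 1086], [174.9, 118.7]), ([159, 108, 18, 12, 84], [167.3, 113.1]), ([275, 121, 42, 20, 268], [290.6, 131.3]), ([292, 150, 58, 46, 829], [320.7, 172.7]), ([488, 265, 127, 126, 4583], [548.0, 324.7]), ([301, 275, 41, 36, 195], [320.4, 293.2]), ([536, 289, 35, 48, 923], [554.1, 311.6]), ([391, 353, 85, 47, 2070], [435.5, 379.1]), ([343, 381, 41, 19, 306], [365.9, 393.0]), ([378, 385, 33, 15, 254
[... 601 characters left out ...]
], [332.3, 172.6]), ([361, 170, 6, 6, 19], [363.5, 172.4]), ([354, 175, 6, 6, 21], [356.9, 177.5]), ([329, 193, 6, 7, 24], [331.5, 196.0]), ([321, 199, 7, 6, 25], [324.0, 201.4]), ([354, 198, 7, 6, 23], [357.0, 200.4]), ([361, 206, 7, 6, 22], [363.9, 208.3])]
blue [([0, 0, 369, 271, 46124], [124.6, 85.5]), ([455, 0, 185, 104, 15904], [555.3, 44.9]), ([308, 299, 61, 60, 1611], [339.3, 328.7])]
white [([302, 77, 24, 29, 319], [313.9, 89.9]), ([332, 81, 45, 29, 496], [362.4, 95.3]), ([411, 90, 91, 49, 1327], [462.6, 113.2]), ([373, 134, 46, 29, 350], [391.5, 149.1]), ([313, 156, 62, 64, 1671], [343.8, 187.9]), ([196, 254, 47, 39, 346], [218.9, 273.4]), ([83, 362, 87, 38, 1231], [119.2, 384.1])]
```

View pics/c1.png

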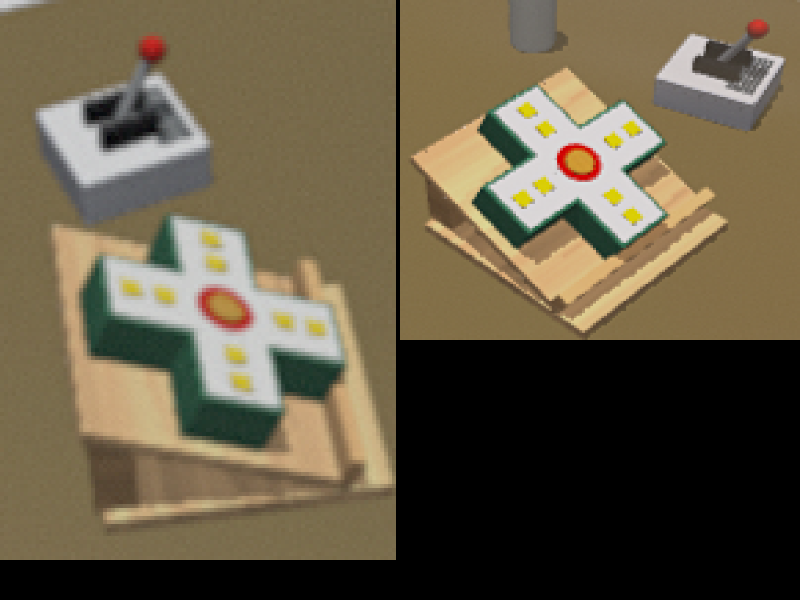

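Run:
```python
from h import *
import pickle
np.set_printoptions(precision=4,suppress=True)
o,d=pickle.load(open("s0.pkl","rb"));S,D=d["scene"],d["side"]
fs=lambda p:(265+(p[0]+.5)/3.96-.5,95+(p[1]+.5)/4-.5)
fd=lambda p:(280+(p[0]-400+.5)/2.7586-.5,120+(p[1]+.5)/2.4286-.5)
T=lambda a,b:tri([ray(S,a),ray(D,b)])
print("ball",T((303.2,106.6),(409.1,130.7)))
print("handle",T((419.3,222.6),(339.6,298.4)))
print("ring",T(fs((225,308)),fd((579,162))))
sp=[(211,239),(218,263),(131,288),(165,296),(285,321),(316,328),(235,356),(241,383)]
dp=[(632,128),(613,140),(527,109),(545,129),(613,196),(633,215),(543,186),(523,199)]
P=np.array([T(fs(a),fd(b))[0] for a,b in zip(sp,dp)]);print(P)
up=(P[2]-P[5]);lat=P[0]-P[7]
print("up az",np.degrees(np.arctan2(up[1],up[0])),"slope",np.degrees(np.arcsin(up[2]/np.linalg.norm(up))),"lat az",np.degrees(np.arctan2(lat[1],lat[0])),P.mean(0))
for nm,s,f,q in(("scene",S,fs,[(38,112),(167,75),(212,148),(83,187)]),("side",D,fd,[(656,75),(692,35),(784,63),(752,97)])):
    Q=np.array([plane(s,f(p),.044)[:2] for p in q]);print("supply",Q,Q.mean(0),[np.degrees(np.arctan2(*(Q[(i+1)%4]-Q[i])[::-1])).round(1) for i in range(4)])
for nm,s in(("scene",S),("side",D)):
    b,l=blobs(s["image"],"blue",400)
    for i,n in enumerate(b):
        if n[0][1]>200:
            m=(l==l[int(n[1][1]),int(n[1][0])]).astype(np.uint8);k=cv2.findContours(m,0,2)[0][0];h=cv2.convexHull(k)
            G=np.array([plane(s,p,.008)[:2] for p in h[:,0].astype(float)])
            print("foot hull",nm,np.c_[h[:,0],G])
    for c,n in(("yellow","tape"),):
        for x in blobs(s["image"],c,300)[0]: print(n,plane(s,x[1],.012))
print("glue cap",T((219.5,121),(327.5,95.5)),"shell",plane(S,(320.5,296),.02))
```

```text
ball (array([ 0.4109, -0.2878,  0.1123]), [np.float64(3.968152292396239e-05), np.float64(3.968152292386813e-05)])
handle (array([0.4193, 0.2699, 0.1212]), [np.float64(0.00020334979562544695), np.float64(0.0002033497956254559)])
ring (array([ 0.5103, -0.028 ,  0.0999]), [np.float64(0.00028510136057768653), np.float64(0.00028510136057771814)])
[[ 0.4815 -0.0919  0.1001]
 [ 0.4916 -0.0665  0.1021]
 [ 0.5684 -0.0532  0.1304]
 [ 0.5478 -0.0439  0.1186]
 [ 0.4728 -0.0103  0.0818]
 [ 0.4517 -0.0029  0.0696]
 [ 0.5286  0.0133  0.0988]
 [ 0.5383  0.0357  0.0986]]
up az -23.305321793011668 slope 25.546541166404733 lat az -114.02370268730371 [ 0.5101 -0.0275  0.1   ]
supply [[ 0.486  -0.3471]
 [ 0.3759 -0.3297]
 [ 0.3938 -0.2325]
 [ 0.5007 -0.2489]] [ 0.4391 -0.2895] [np.float64(171.0), np.float64(79.5), np.float64(-8.7), np.float64(-98.5)]
supply [[ 0.4997 -0.2533]
 [ 0.4844 -0.3443]
 [ 0.3787 -0.3227]
 [ 0.3969 -0.2479]] [ 0.4399 -0.292 ] [np.float64(-99.6), np.float64(168.5), np.float64(76.3), np.float64(-3.0)]
foot hull scene [[425.     230.       0.351    0.2317]
 [428.     235.       0.35
[... 513 characters left out ...]
4147   0.2095]
 [353.     304.       0.4073   0.2117]
 [354.     305.       0.4047   0.2131]
 [368.     322.       0.3668   0.239 ]
 [366.     326.       0.3681   0.2486]
 [348.     355.       0.3836   0.3163]
 [346.     358.       0.3854   0.323 ]
 [345.     358.       0.3871   0.3236]
 [322.     343.       0.4381   0.3123]
 [310.     335.       0.4661   0.3057]
 [308.     333.       0.4714   0.3034]
 [310.     330.       0.47     0.2962]
 [331.     300.       0.4537   0.2193]
 [332.     299.       0.4525   0.2164]]
tape [ 0.8198 -0.0276  0.012 ]
glue cap (array([ 0.6665, -0.3259,  0.1474]), [np.float64(0.0013687033060461964), np.float64(0.0013687033060461246)]) shell [0.6963 0.257  0.02  ]
```

```bash
cat >> h.py <<'E'
def units(o,p,xaz=None):
    M=R.from_euler("xyz",o["ee_rot"]).as_matrix();v=M.T@(np.array(p)-o["tool_pos"])/.025
    a=np.degrees(np.arctan2(M[1,0],M[0,0]));t=0 if xaz is None else -((xaz-a+180)%360-180)/6
    return np.r_[v,t].round(2),round(a,1)
E
python3 - <<'E'
from h import *
from bench import robot
o=robot.get_obs()
for p in([.1543,.5274,.27],[.371,-.2815,.27],[.371,-.2815,.100]): print(units(o,p,171))
E
```

```text
(array([ 0.  , -0.01, -2.62, -1.22]), np.float64(163.7))
(array([-17.41, -28.62,  -2.57,  -1.22]), np.float64(163.7))
(array([-17.41, -28.61,   4.23,  -1.22]), np.float64(163.7))
```

servo_tool([
  [0, 0, -2.6, 0, 1],
  [0, 0, -2.6, -1.2, 1],
  [-0.8, -1.4, -2.6, -1.2, 1],
  [-1.7, -2.9, -2.6, -1.2, 1],
  [-2.6, -4.3, -2.6, -1.2, 1],
  [-3.5, -5.7, -2.6, -1.2, 1],
  [-4.4, -7.2, -2.6, -1.2, 1],
  [-5.2, -8.6, -2.6, -1.2, 1],
  [-6.1, -10, -2.6, -1.2, 1],
  [-7, -11.4, -2.6, -1.2, 1],
])

```text
time: 0.98
tool_pos: [0.2413, 0.2058, 0.2703]
ee_rot: [3.141, 0.001, 2.984]
wrist_force: [0.8, -0.1, 0.1]
width: 0.0304
finger_force: 0.0
```

Run:
```python
from h import *
from bench import robot
o=robot.get_obs();print(o["time"],o["tool_pos"],o["joint_positions"])
for p in([.371,-.2815,.27],[.371,-.2815,.100]): print(units(o,p,171))
```

```text
0.9833 [0.24126362 0.20583229 0.27027765] [ 5.27039944e-01 -4.46944637e-01  1.69421397e+00 -1.48284554e-04
  1.89366123e+00 -8.86313943e-01]
(array([-8.180e+00, -1.844e+01,  1.000e-02, -0.000e+00]), np.float64(171.0))
(array([ -8.18, -18.44,   6.81,  -0.  ]), np.float64(171.0))
```

servo_tool([
  [-0.6, -1.4, 0, 0, 1],
  [-1.2, -2.7, 0, 0, 1],
  [-1.8, -4.1, 0, 0, 1],
  [-2.4, -5.5, 0, 0, 1],
  [-3, -6.8, 0, 0, 1],
  [-3.6, -8.2, 0, 0, 1],
  [-4.3, -9.6, 0, 0, 1],
  [-4.9, -11, 0, 0, 1],
  [-5.5, -12.4, 0, 0, 1],
  [-6.1, -13.8, 0, 0, 1],
])

```text
time: 1.82
tool_pos: [0.3373, -0.1593, 0.2703]
ee_rot: [3.141, 0.0, 2.981]
wrist_force: [0.8, 0.6, 1.0]
width: 0.0008
finger_force: 0.0
```

servo_tool([
  [-0.7, -1.5, 0, 0, 1],
  [-1.4, -3.1, 0, 0, 1],
  [-2.1, -4.6, 0, 0, 1],
  [-2.1, -4.6, 1.4, 0, 1],
  [-2.1, -4.6, 2.8, 0, 1],
  [-2.1, -4.6, 2.8, 0, 1],
])

```text
time: 2.32
tool_pos: [0.3667, -0.2756, 0.19]
ee_rot: [3.13, -0.017, 2.981]
wrist_force: [-1.7, 0.8, -1.7]
width: 0.0007
finger_force: 0.0
```

Run:
```python
from h import *
from bench import robot
o=robot.get_obs();print(o["time"],o["tool_pos"],o["joint_positions"],o["wrist_force"])
print(units(o,[.371,-.2815,.100],171))
for n in("scene","side"):
    s=robot.snapshot(n)
    print(n,[b for b in blobs(s["image"],"red",8)[0]])
    if n=="side": cv2.imwrite("pics/l1.png",cv2.resize(s["image"][60:220,300:500],None,fx=4,fy=3.7)[:590])
```

```text
2.3167 [ 0.36671778 -0.27562507  0.18997928] [-7.68365404e-01 -9.80883627e-02  1.58585372e+00  1.91944868e-04
  1.67442712e+00 -2.17850659e+00] [-1.73028208  0.84305517 -1.71743455]
(array([-0.27, -0.25,  3.59, -0.03]), np.float64(170.8))
scene [([266, 66, 24, 11, 95], [277.8, 71.2]), ([300, 104, 7, 6, 31], [303.1, 106.6]), ([216, 118, 8, 8, 46], [219.5, 121.0]), ([323, 173, 5, 4, 9], [325.6, 175.1])]
side [([324, 94, 8, 4, 28], [327.5, 95.5]), ([438, 100, 29, 10, 121], [452.3, 104.3]), ([406, 128, 7, 6, 36], [409.1, 130.6]), ([337, 179, 16, 15, 82], [344.2, 186.9])]
```

View pics/l1.png

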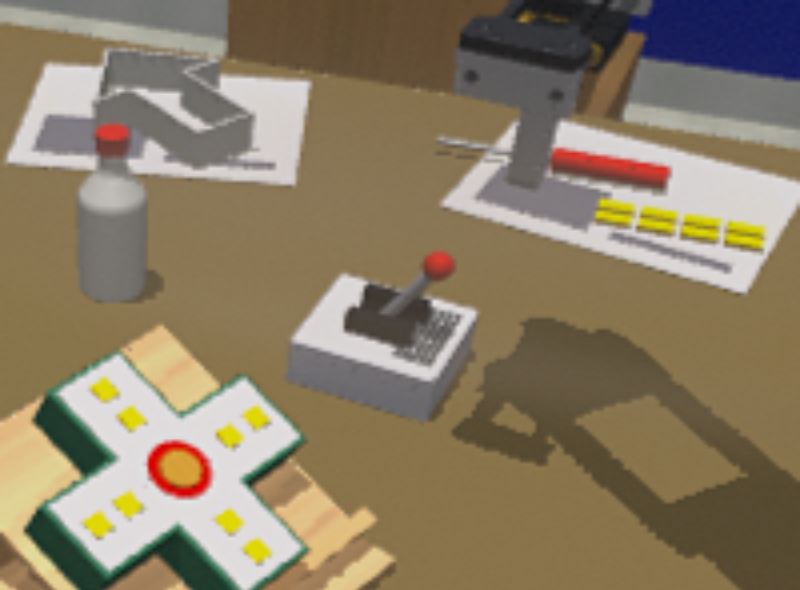

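The closed fingers are about 80 mm above and just behind the ball, which is at (438,265) in the crop, so I'll lower and push.

servo_tool([
  [0, -0.2, 1.3, 0, 1],
  [0, -0.2, 2.6, 0, 1],
  [0, -0.2, 4, 0, 1],
  [0, -0.2, 4, 0, 1],
  [0, -0.2, 4, 0, 1],
])

```text
time: 2.83
tool_pos: [0.3711, -0.2841, 0.1023]
ee_rot: [-3.141, 0.001, 2.983]
wrist_force: [-0.5, 0.1, 0.2]
width: 0.0004
finger_force: 0.0
```

Run:
```python
from h import *
from bench import robot
o=robot.get_obs();print(o["time"],o["tool_pos"],o["wrist_force"])
print(units(o,[.411-.988*.02+.05*.988,-.288+.156*.02-.156*.05,.1],171))
```

```text
2.8333 [ 0.37105023 -0.28408088  0.10230606] [-0.53943344  0.14933695  0.2135104 ]
(array([-2.8 ,  0.1 ,  0.1 , -0.01]), np.float64(170.9))
```

servo_tool([
  [-0.5, 0.1, 0.1, 0, 1],
  [-1, 0.1, 0.1, 0, 1],
  [-1.4, 0.1, 0.1, 0, 1],
  [-1.8, 0.1, 0.1, 0, 1],
  [-2.2, 0.1, 0.1, 0, 1],
  [-2.6, 0.1, 0.1, 0, 1],
  [-2.8, 0.1, 0.1, 0, 1],
  [-2.8, 0.1, 0.1, 0, 1],
])

```text
time: 3.5
tool_pos: [0.4417, -0.2928, 0.0978]
ee_rot: [3.141, 0.002, 2.983]
wrist_force: [0.3, -0.3, -0.6]
width: 0.0008
finger_force: 0.0
```

```bash
cat > ball.py <<'E'
from h import *
from bench import robot
o=robot.get_obs();print(o["time"],o["tool_pos"],o["wrist_force"])
for n in("scene","side"):
    s=robot.snapshot(n);print(n,[(b[0][4],b[1],plane(s,b[1],.112)) for b in blobs(s["image"],"red",5)[0] if abs(plane(s,b[1],.112)[1]+.29)<.05])
E
python3 ball.py
```

```text
3.5 [ 0.44166915 -0.29283469  0.09782248] [ 0.34947225 -0.28112003 -0.55874078]
scene [(28, [287.2, 110.5], array([ 0.46088796, -0.29880289,  0.112     ]))]
side [(20, [391.8, 124.2], array([ 0.46310931, -0.30219077,  0.112     ]))]
```

servo_tool([
  [-0.1, 0, 0, 0, 1],
  [-0.2, 0, 0, 0, 1],
  [-0.3, 0, 0, 0, 1],
  [-0.35, 0, 0, 0, 1],
])

```text
time: 3.93
tool_pos: [0.4478, -0.2936, 0.0972]
ee_rot: [3.141, -0.002, 2.982]
wrist_force: [-3.2, 1.2, -1.3]
width: 0.0005
finger_force: 1.0
```

```bash
python3 ball.py
```

```text
3.9333 [ 0.44783725 -0.29360157  0.09717904] [-3.20448574  1.18079238 -1.30196681]
scene [(29, [285.6, 111.4], array([ 0.46710875, -0.29768695,  0.112     ]))]
side [(15, [389.5, 124.1], array([ 0.4693085 , -0.30043988,  0.112     ]))]
```

servo_tool([
  [-0.2, 0, 0, 0, 1],
  [-0.2, 0, 0, 0, 1],
  [0.3, 0, 0, 0, 1],
  [0.8, 0, -0.5, 0, 1],
  [0.8, 0, -2, 0, 1],
  [0.8, 0, -3.5, 0, 1],
  [0.8, 0, -5, 0, 1],
  [0.8, 0, -6.5, 0, 0.5],
  [0.8, 0, -8, 0, 0],
  [0.8, 0, -8, 0, 0],
])

```text
time: 4.87
tool_pos: [0.4319, -0.2929, 0.3085]
ee_rot: [-3.132, 0.017, 2.983]
wrist_force: [-0.4, -0.0, 1.2]
width: 0.0169
finger_force: 0.0
```

```bash
python3 ball.py
python3 - <<'E'
from h import *
from bench import robot
o=robot.get_obs()
print(units(o,[.4193,.2699,.29],166.6),units(o,[.4193,.2699,.29])[0]*.5)
E
```

```text
4.8667 [ 0.4318738  -0.29293094  0.30850002] [-0.42974007 -0.01794287  1.18619736]
scene [(32, [285.2, 112.1], array([ 0.4698091 , -0.29539631,  0.112     ]))]
side [(31, [389.1, 124.9], array([ 0.46941307, -0.29623941,  0.112     ]))]
(array([ 3.99, 22.11,  0.34,  0.72]), np.float64(170.9)) [ 1.995 11.055  0.17   0.   ]
```

servo_tool([
  [0.2, 1.4, 0, 0, 0],
  [0.4, 2.8, 0, 0, 0],
  [0.7, 4.2, 0, 0, 0],
  [1, 5.6, 0, 0, 0],
  [1.2, 7, 0, 0, 0],
  [1.5, 8.4, 0, 0, 0],
  [1.7, 9.8, 0, 0, 0],
  [2, 11.2, 0, 0, 0],
  [2.2, 12.6, 0, 0, 0],
  [2.5, 14, 0, 0, 0],
])

```text
time: 5.8
tool_pos: [0.4221, 0.0665, 0.2958]
ee_rot: [3.141, -0.002, 2.982]
wrist_force: [0.6, -0.8, -1.0]
width: 0.0915
finger_force: 0.0
```

servo_tool([
  [0.3, 1.4, 0, 0, 0],
  [0.5, 2.8, 0, 0.3, 0],
  [0.8, 4.2, 0, 0.5, 0],
  [1.1, 5.6, 0, 0.7, 0],
  [1.4, 7, 0, 0.7, 0],
  [1.5, 8.1, 0, 0.7, 0],
  [1.5, 8.1, 0, 0.7, 0],
  [1.5, 8.1, 0, 0.7, 0],
])

```text
time: 6.47
tool_pos: [0.417, 0.2715, 0.2954]
ee_rot: [-3.139, -0.003, 2.912]
wrist_force: [-0.4, -0.1, 0.5]
width: 0.0939
finger_force: 0.0
```

Run:
```python
from h import *
from bench import robot
o=robot.get_obs();s=robot.snapshot("wrist");print(o["time"],o["tool_pos"],o["ee_rot"])
cv2.imwrite("pics/w1.png",s["image"])
e,M=cam(s,o)
p=M.T@(np.array([.4193,.2699,.152])-e);print("expected top px",s["fx"]*p[0]/p[2]+s["cx"],s["fy"]*p[1]/p[2]+s["cy"])
print(blobs(s["image"],"orange",20)[0],[b for b in blobs(s["image"],"blue",300)[0]])
```

```text
6.4667 [0.41699382 0.2715103  0.29539271] [-3.13899752e+00 -3.10128632e-03  2.91205355e+00]
expected top px 314.15908966075204 191.03415057084112
[([390, 131, 48, 34, 840], [410.8, 145.7]), ([416, 144, 5, 13, 24], [417.5, 149.2]), ([307, 174, 17, 26, 298], [314.9, 184.6])] [([288, 143, 55, 53, 2217], [315.0, 165.3])]
```

View pics/w1.png

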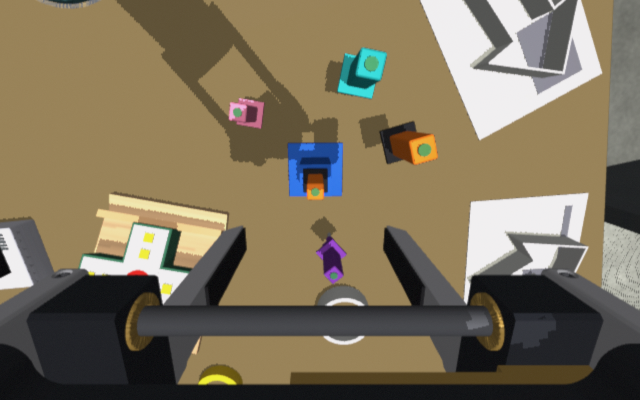

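Run:
```python
from h import *
import pickle
from bench import robot
o,d=pickle.load(open("s0.pkl","rb"));S,D=d["scene"],d["side"]
for n,a,b in(("big top",(466,233),(330.5,348)),("turq top",(483,207),(399,345)),("pink top",(435.5,183),(407.5,282)),("purple top",(379.5,239),(281,269))): print(n,tri([ray(S,a),ray(D,b)]))
o=robot.get_obs();print(units(o,[.4193,.2703,.104],166.6))
```

```text
big top (array([0.39426997, 0.38624334, 0.18655896]), [np.float64(0.0013402561688905337), np.float64(0.001340256168890511)])
turq top (array([0.30281677, 0.34577811, 0.18031369]), [np.float64(0.002984140110867001), np.float64(0.002984140110867059)])
pink top (array([0.31345344, 0.20423951, 0.13992232]), [np.float64(0.0018923255270808757), np.float64(0.0018923255270810594)])
purple top (array([0.53734196, 0.26366911, 0.13786789]), [np.float64(0.0027939316564061668), np.float64(0.0027939316564061013)])
(array([-0.1 ,  0.03,  7.68,  0.02]), np.float64(166.7))
```

servo_tool([
  [-0.1, 0, 1.3, 0, 0],
  [-0.1, 0, 2.6, 0, 0],
  [-0.1, 0, 3.9, 0, 0],
  [-0.1, 0, 5.2, 0, 0],
  [-0.1, 0, 6.3, 0, 0],
  [-0.1, 0, 7.1, 0, 0],
  [-0.1, 0, 7.7, 0, 0],
  [-0.1, 0, 7.7, 0, 0.3],
  [-0.1, 0, 7.7, 0, 0.6],
  [-0.1, 0, 7.7, 0, 0.7],
])

```text
time: 7.35
tool_pos: [0.4209, 0.2695, 0.1067]
ee_rot: [3.14, 0.002, 2.908]
wrist_force: [-0.8, 0.1, 0.2]
width: 0.0774
finger_force: 0.0
```

servo_tool([
  [0, 0, 0, 0, 0.8],
  [0, 0, 0, 0, 1],
  [0, 0, 0, 0, 1],
  [0, 0, 0, 0, 1],
  [0, 0, 0, 0, 1],
  [0, 0, 0, 0, 1],
])

```text
time: 7.85
tool_pos: [0.4201, 0.2701, 0.1057]
ee_rot: [3.141, 0.0, 2.909]
wrist_force: [-0.2, -0.3, 0.2]
width: 0.0373
finger_force: 0.0
```

Still closing.

servo_tool([
  [0, 0, 0, 0, 1],
  [0, 0, 0, 0, 1],
  [0, 0, 0, 0, 1],
  [0, 0, 0, 0, 1],
  [0, 0, 0, 0, 1],
])

```text
time: 8.27
tool_pos: [0.4201, 0.2701, 0.1055]
ee_rot: [3.141, 0.0, 2.909]
wrist_force: [0.9, 2.1, -0.5]
width: 0.0197
finger_force: 30.0
```

servo_tool([
  [0, 0, -0.5, 0, 1],
  [0, 0, -1, 0, 1],
  [0, 0, -1.6, 0, 1],
  [0.2, 0, -1.6, 0, 1],
  [0.3, 0, -1.6, 0, 1],
  [0.4, 0, -1.6, 0, 1],
  [0.5, 0, -1.6, 0, 1],
  [0.6, 0, -1.6, 0, 1],
  [0.6, 0, -1.6, 0, 1],
])

```text
time: 9.02
tool_pos: [0.4082, 0.2731, 0.1461]
ee_rot: [3.14, 0.008, 2.909]
wrist_force: [6.4, -1.2, 2.5]
width: 0.0201
finger_force: 30.0
```

servo_tool([
  [0.1, 0, 0, 0, 1],
  [0.2, 0, 0, 0, 1],
  [0.3, 0, 0, 0, 1],
  [0.4, 0, 0, 0, 1],
  [0.5, 0, 0, 0, 1],
  [0.5, 0, 0, 0, 1],
])

```text
time: 9.52
tool_pos: [0.3956, 0.2761, 0.1455]
ee_rot: [3.14, 0.007, 2.909]
wrist_force: [6.4, -0.7, -0.3]
width: 0.0195
finger_force: 30.0
```

```bash
cat > look.py <<'E'
import sys
from h import *
from bench import robot
o=robot.get_obs();print(o["time"],o["tool_pos"],o["wrist_force"],o["wrist_torque"],o["width"])
m=R.from_euler("xyz",o["ee_rot"]).as_matrix();g=o["tool_pos"]-m[:,2]*.019
ims=[]
for n in("scene","side"):
    s=robot.snapshot(n);e,M=cam(s);p=M.T@(g-e);u,v=s["fx"]*p[0]/p[2]+s["cx"],s["fy"]*p[1]/p[2]+s["cy"];print(n,u,v)
    y0,x0=int(max(0,min(v-35,290))),int(max(0,min(u-45,540)));ims.append(cv2.resize(s["image"][y0:y0+110,x0:x0+100],(400,440),interpolation=cv2.INTER_CUBIC));print("origin",x0,y0)
cv2.imwrite(f"pics/{sys.argv[1]}.png",np.hstack(ims))
E
python3 look.py t1
```

```text
9.5167 [0.39564428 0.27607516 0.14550068] [ 6.42273219 -0.68377214 -0.30223804] [-0.14823649 -1.60666979 -0.01955432] 0.019535277352193178
scene 430.9746705108765 208.29253763554044
origin 385 173
side 352.34068338203616 292.8751723133436
origin 307 257
```

View pics/t1.png

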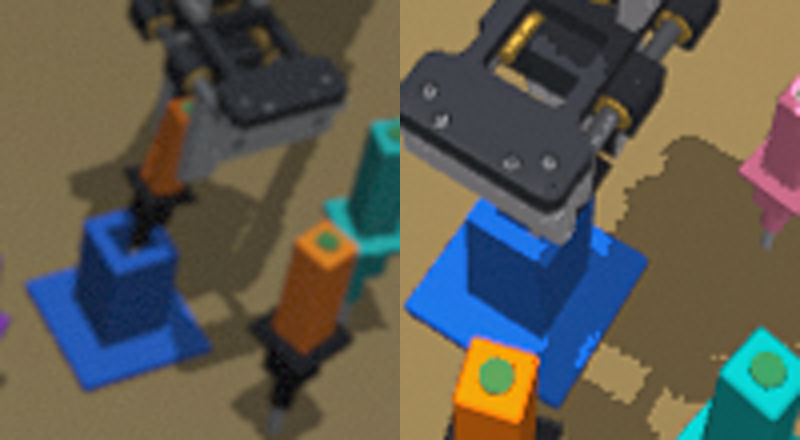

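The tester is pivoting in the pads, with its nose against the hole edge in the left view, and leans about 14°. I'll continue.

servo_tool([
  [0.1, 0, 0.1, 0, 1],
  [0.2, 0, 0.2, 0, 1],
  [0.3, 0, 0.2, 0, 1],
  [0.4, 0, 0.2, 0, 1],
  [0.5, 0, 0.2, 0, 1],
  [0.65, 0, 0.2, 0, 1],
  [0.65, 0, 0.2, 0, 1],
])

```text
time: 10.2
tool_pos: [0.3791, 0.2797, 0.1398]
ee_rot: [3.141, 0.005, 2.909]
wrist_force: [5.4, 0.0, -2.8]
width: 0.0199
finger_force: 30.0
```

servo_tool([
  [-0.1, 0, -0.4, 0, 1],
  [-0.1, 0, -1, 0, 1],
  [-0.1, 0, -2, 0, 1],
  [-0.1, 0, -3, 0, 1],
  [-0.1, 0, -4, 0, 1],
  [-0.1, 0, -5, 0, 1],
  [-0.1, 0, -5, 0, 1],
  [-0.1, 0, -5, 0, 1],
])

```text
time: 10.87
tool_pos: [0.3798, 0.2797, 0.2658]
ee_rot: [3.141, 0.0, 2.909]
wrist_force: [-0.3, -0.7, -2.1]
width: 0.0194
finger_force: 30.0
```

```bash
python3 look.py t2
```

```text
10.8667 [0.37983676 0.27966824 0.26575423] [-0.2626346  -0.71638232 -2.08309415] [ 0.02260567 -0.00210956 -0.03915221] 0.019386798341731272
scene 444.796360267472 170.03376867184963
origin 399 135
side 365.93109508453443 254.94225075656175
origin 320 219
```

View pics/t2.png

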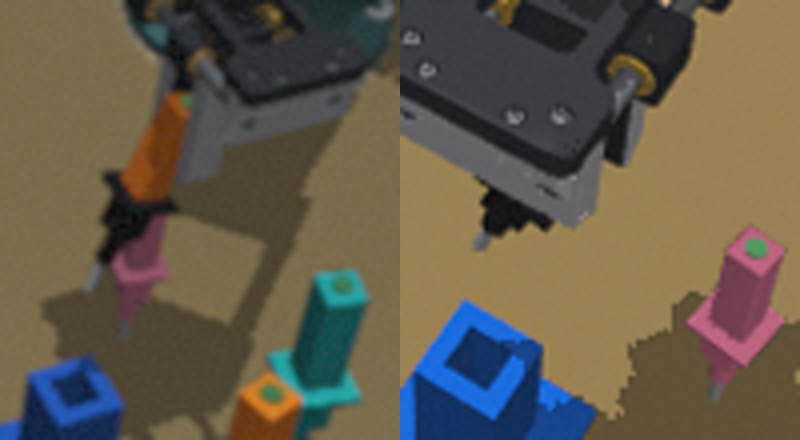

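The tester is lifted clear and leaning, with its tip at about (422,206.5) in the scene view and (340.3,279.8) in the side view.

```bash
cat > tip.py <<'E'
from h import *
from bench import robot
np.set_printoptions(precision=4,suppress=True)
def tipinfo(a,b):
    o=robot.get_obs();S,D=robot.snapshot("scene"),robot.snapshot("side")
    t,r=tri([ray(S,a),ray(D,b)]);m=R.from_euler("xyz",o["ee_rot"]).as_matrix();g=o["tool_pos"]-.019*m[:,2]
    v=m.T@(t-g);print("tip",t,"res",r,"in tool",v,"len",np.linalg.norm(v),"tilt",np.degrees(np.arctan2(-v[0],v[2])),"side",np.degrees(np.arctan2(v[1],v[2])));return o,t
E
python3 - <<'E'
from tip import *
o,t=tipinfo((421.5,206.5),(340,279.8))
E
```

```text
tip [0.4204 0.2685 0.1793] res [np.float64(9.796266020819205e-05), np.float64(9.796266020821257e-05)] in tool [-0.0431 -0.0005  0.1026] len 0.11123649635406922 tilt 22.787623816368527 side -0.25696602454188516
```

```bash
cat > tgt.py <<'E'
from tip import *
ex=np.array([np.cos(np.radians(156.5)),np.sin(np.radians(156.5)),0]);n=np.array([ex[0]*.4226,ex[1]*.4226,.9063])
C=np.array([.5103,-.028,.1005])
def tcp(h,extra=0): return C+n*h+.0431*ex+np.array([0,0,.0836+extra])
if __name__=="__main__":
    o=robot.get_obs()
    for h,e in((.03,.06),(.03,0),(.008,0)): print(tcp(h,e),units(o,tcp(h,e),156.5))
E
python3 tgt.py
```

```text
[ 0.4591 -0.0058  0.2713] (array([ -5.75, -10.34,  -0.33,   1.7 ]), np.float64(166.7))
[ 0.4591 -0.0058  0.2113] (array([ -5.76, -10.34,   2.07,   1.7 ]), np.float64(166.7))
[ 0.4677 -0.0095  0.1914] (array([ -6.12, -10.4 ,   2.87,   1.7 ]), np.float64(166.7))
```

servo_tool([
  [-0.5, -1, -0.2, 0.2, 1],
  [-1.1, -2, -0.3, 0.4, 1],
  [-1.7, -3.1, -0.3, 0.6, 1],
  [-2.3, -4.2, -0.3, 0.8, 1],
  [-2.9, -5.2, -0.3, 1, 1],
  [-3.5, -6.2, -0.3, 1.2, 1],
  [-4.1, -7.3, -0.3, 1.4, 1],
  [-4.7, -8.4, -0.3, 1.6, 1],
  [-5.3, -9.5, -0.3, 1.7, 1],
  [-5.7, -10.3, -0.3, 1.7, 1],
])

```text
time: 11.9
tool_pos: [0.4589, -0.0062, 0.2709]
ee_rot: [-3.14, -0.003, 2.729]
wrist_force: [0.1, 0.8, -2.1]
width: 0.0199
finger_force: 30.0
```

servo_tool([
  [0, 0, 0.4, 0, 1],
  [0, 0, 0.8, 0, 1],
  [0, 0, 1.3, 0, 1],
  [0, 0, 1.8, 0, 1],
  [0, 0, 2.1, 0, 1],
  [0, 0, 2.3, 0, 1],
  [0, 0, 2.3, 0, 1],
  [0, 0, 2.3, 0, 1],
])

```text
time: 12.57
tool_pos: [0.4592, -0.0035, 0.2154]
ee_rot: [3.142, -0.0, 2.732]
wrist_force: [0.5, 0.0, -1.1]
width: 0.0199
finger_force: 30.0
```

```bash
python3 look.py t3; python3 tgt.py
```

```text
12.5667 [ 0.4591629  -0.00345161  0.21537497] [ 0.4752029   0.01225961 -1.12569878] [0.02603753 0.031175   0.03142135] 0.01985679883082366
scene 342.57094515054007 131.49683246328613
origin 297 96
side 366.2291350054662 153.06531937299889
origin 321 118
[ 0.4591 -0.0058  0.2713] (array([-0.02, -0.08, -2.2 ,  0.  ]), np.float64(156.5))
[ 0.4591 -0.0058  0.2113] (array([-0.01, -0.08,  0.2 ,  0.  ]), np.float64(156.5))
[ 0.4677 -0.0095  0.1914] (array([-0.38, -0.08,  1.  ,  0.  ]), np.float64(156.5))
```

View pics/t3.png

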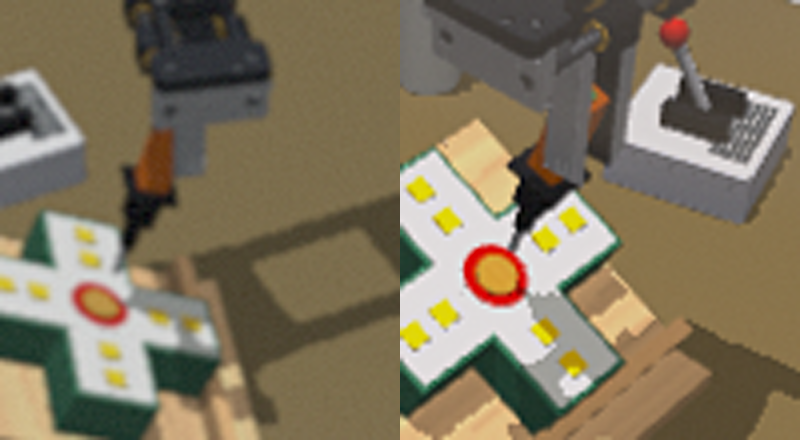

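Here the tip is at about (327.1,162.1) in the scene view and (348.9,179.6) in the side view, approaching the ring centre at (321.4,171.6) and (344.4,186.4).

Run:
```python
from tgt import *
o,t=tipinfo((327.1,162.1),(348.9,179.6))
S,D=robot.snapshot("scene"),robot.snapshot("side")
c=tri([ray(S,(321.4,171.6)),ray(D,(344.4,186.4))])[0];print("C",c)
m=R.from_euler("xyz",o["ee_rot"]).as_matrix();print("tip->C units",m.T@(c-t)/.025,"height along n mm",(t-c)@n*1e3,"n tool",m.T@n)
```

```text
tip [ 0.4974 -0.0184  0.1353] res [np.float64(0.0008365667539857093), np.float64(0.000836566753985579)] in tool [-0.0403  0.0015  0.1   ] len 0.10783436028726219 tilt 21.959686569519814 side 0.8653969199729041
C [ 0.5106 -0.0277  0.1003]
tip->C units [-0.6275 -0.1299  1.4046] height along n mm 38.456207423534174 n tool [ 0.4212  0.0006 -0.907 ]
```

servo_tool([
  [-0.1, -0.1, 0.3, 0, 1],
  [-0.25, -0.1, 0.55, 0, 1],
  [-0.4, -0.1, 0.8, 0, 1],
  [-0.45, -0.1, 1, 0, 1],
  [-0.5, -0.1, 1.1, 0, 1],
  [-0.5, -0.1, 1.1, 0, 1],
  [-0.5, -0.1, 1.1, 0, 1],
  [-0.5, -0.1, 1.1, 0, 1],
])

```text
time: 13.53
tool_pos: [0.4692, -0.0112, 0.1881]
ee_rot: [-3.141, -0.001, 2.731]
wrist_force: [-2.5, 0.3, 0.5]
width: 0.0198
finger_force: 30.0
```

servo_tool([
  [-0.04, 0, 0.09, 0, 1],
  [-0.08, 0, 0.18, 0, 1],
  [-0.08, 0, 0.18, 0, 1],
  [-0.08, 0, 0.18, 0, 1],
])

```text
time: 13.87
tool_pos: [0.4712, -0.0119, 0.1835]
ee_rot: [3.141, -0.001, 2.731]
wrist_force: [-3.8, 0.8, 1.4]
width: 0.0199
finger_force: 30.0
```

```bash
python3 look.py t4
```

```text
13.8667 [ 0.47124125 -0.01185682  0.18347642] [-3.77229107  0.75873805  1.44432008] [ 0.25814416  0.87984014 -0.05325833] 0.019917371640417948
scene 336.75032333576814 140.99643482731412
origin 291 105
side 360.8539946269798 161.16496899398575
origin 315 126
```

View pics/t4.png

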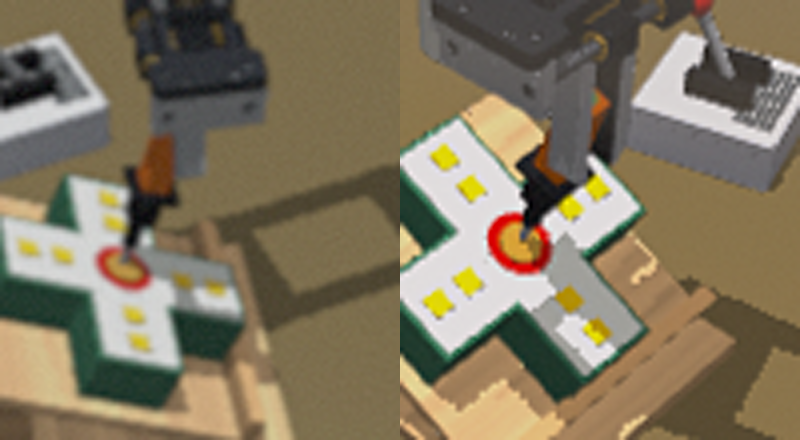

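The tip sits on the brass about 4 mm from the centre. I'll hold and average the force so I can judge how far it is pushed in.

servo_tool([
  [0, 0, 0, 0, 1],
  [0, 0, 0, 0, 1],
])

```text
time: 14.13
tool_pos: [0.4713, -0.0119, 0.1835]
ee_rot: [3.141, -0.001, 2.731]
wrist_force: [-4.3, 1.1, 0.5]
width: 0.0196
finger_force: 30.0
```

servo_tool([
  [0, 0, 0, 0, 1],
  [0, 0, 0, 0, 1],
])

```text
time: 14.3
tool_pos: [0.4714, -0.0119, 0.1834]
ee_rot: [3.142, -0.001, 2.731]
wrist_force: [-3.5, 0.5, 0.7]
width: 0.0196
finger_force: 30.0
```

servo_tool([
  [0.05, 0, -0.1, 0, 1],
  [0.05, 0, -0.1, 0, 1],
  [0.05, 0, -0.1, 0, 1],
])

```text
time: 14.55
tool_pos: [0.4709, -0.0115, 0.1863]
ee_rot: [3.141, 0.001, 2.731]
wrist_force: [-2.8, 0.9, 0.7]
width: 0.02
finger_force: 30.0
```

servo_tool([
  [0, 0, 0, 0, 1],
  [0, 0, 0, 0, 1],
])

```text
time: 14.72
tool_pos: [0.4708, -0.0116, 0.1861]
ee_rot: [3.141, 0.001, 2.731]
wrist_force: [-2.0, 0.8, 0.6]
width: 0.0202
finger_force: 30.0
```

servo_tool([
  [0, 0, 0, 0, 1],
  [0, 0, 0, 0, 1],
])

```text
time: 14.88
tool_pos: [0.4708, -0.0116, 0.1861]
ee_rot: [3.141, 0.001, 2.731]
wrist_force: [-1.2, -0.2, 1.1]
width: 0.0202
finger_force: 30.0
```

```bash
python3 ball.py; python3 -c "
from bench import robot
print(robot.close_job())"
```

```text
14.8833 [ 0.47078289 -0.01156717  0.18608681] [-1.19810278 -0.20281645  1.05533193]
scene [(32, [285.1, 112.2], array([ 0.47030189, -0.29514196,  0.112     ]))]
side [(18, [390.3, 125.0], array([ 0.4661299 , -0.29692437,  0.112     ]))]
the job is handed in; nothing more can be done
None
```

I handed the job in at about 15 s, with the lever switched on and the gripper holding the tester on the brass contact: tip about 4 mm off centre, 2–3° off square, about 3 N (roughly 5–6 mm pushed in). Those figures are my camera and force estimates; `close_job()` returned no verdict.

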